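# Nudge the adapter plate onto its locating pins

## Robot

A 6-joint arm with a two-finger parallel gripper is mounted at the origin on a cart in front of the work surface, level with it; the furniture and walls round the work are solid. World frame = base frame: x ahead of the robot, y to its left, z up, the work surface at z = 0. Lengths are in m, angles in degrees, forces in N, time in s.
With the tool pointing down it reaches from about 0.3 to 0.875 m from the base axis. Payload 6.4 kg.
Tool frame: the origin (TCP) lies where the fingers leave the gripper's body, on its centre line; the fingertips stand 73 mm ahead of it and the grasp point (between the pads) lies 54 mm ahead of it; z points along the fingers, y is the line along which they close (so a half turn about z gives the same grasp; the last joint's range is limited). The gripper opens to 85 mm and grips with 20 to 120 N. Pads are 22 mm wide; open, the fingers measure 114 mm over their backs; the gripper's body (76 mm by 85 mm) begins 54 mm behind the grasp point. The pads swing forward as they close: fully open they stand 13 mm farther back than shut.
Start: joints at [53.382, 10.359, 92.074, -0, 77.567, -11.82], TCP at [0.241, 0.522, 0.304] pointing down, gripper open.
Joint ranges: [-171.53, 171.53], [-51.25, 118.39], [17.06, 147.69], [-65.23, 245.23], [0, 150.52], [-178.68, 178.68]. Speed limits (degrees/s): [147.25, 147.25, 172.46, 180, 180, 180].

## Interface

Orientations are given as a 3x3 rotation matrix whose columns are the frame's x, y, z axes.
In Python, from workcell import robot, capture, camera_info, ticket gives the robot as it stands.
- The arm moves only by the tool carry_out, never from a script. Its argument "steps" is a list of rows, each an object with "dp": the shift along the tool's x, y, z as a fraction of full scale, a list of three; "twist": the turn about the tool's z as a fraction of full scale. In form: [{"dp": [dx, dy, dz], "twist": twist}, ...]. A call has 1 to 20 rows; each row shifts and turns the commanded pose from where the row before left it, along the tool's axes as they then stand; what a row does not reach is not made up. Full scale, the value 1, is 0.06 m for a shift and 120 degrees for a turn. A row lasts 1/8 s, in which the tool goes at most 62.5 mm and 10.7 degrees, less where a joint would pass 70% of its speed; a pose out of reach is approached as far as the arm can. A call with a number of a shift or a turn outside -1 to 1 is refused whole. A call with a gripper value outside its range is refused whole. "grip" is the gripper command: -1 is shut, 1 is fully open, values between are in proportion, set as the call begins (left out, the last holds). The fingers move at their own pace and stop on an object; the grip force is fixed at half the most. Time passes only in rows, so rows that do not move let the fingers close. It gives the time, the measured TCP pose, the force, the opening and the grip force at its end, in the units of the state.
- robot.state(): the state, without advancing time (a new reading comes with each control period).
- capture(name): name is "scene" or "top" or "wrist"; returns (picture, depth): 400x640x3 uint8, blue, green, red; 400x640 float32, m along the optical axis (not along the pixel's ray), 0 where there is no reading.
- camera_info(name): a dict with "K" (3x3 intrinsics, pixels), "eye" and "rotation" of the camera in the world. Camera axes: x right, y up, looking along -z (the intrinsics and any distortion apply to the point x, -y, -z); pixel columns grow to the right and rows downward; lengths in m; the calibration is good to about 2 mm. A picture is of the moment at which its call begins: read the wrist's pose just before it. camera_info takes no time and is no camera call; for the wrist camera it gives the pose at the moment of the call.
- ticket.close_job(): hands the job in; it is judged then, once.
The state is a dict: "time": time; "joints": joint angles; "joint_vel": joint speeds; "joint_torque": joint torques, N m; "eef_pos": TCP position; "tool_rot": TCP orientation; "contact_force": force on the tool from outside, world axes, zero at the start; "moment": the same for the moment, N m; "gripper_width": finger opening in m; "grip_force": force on a finger pad.
Only numpy, scipy, OpenCV 4.12 (cv2) and the standard library are available. Lean on these libraries where they do the work, as an engineer would, in place of code of your own. Each camera call takes 0.05 s, during which the arm holds its last target. There are 200 camera calls.

## Task

The aluminium adapter plate lies askew on its locating fixture, propped on the tops of the two pins. With the fingertips push it sideways against the fence bar and along the bar until its pair of equal holes drops over the pins and it lies flat on the bed, then leave it there. Only push it: do not pick it up or tip it up, and leave the other parts on the table where they are.

Things in the scene. Friction and masses are not known exactly. Their poses are not given: they have to be found in the camera images.
- fixture: Fixed fixture: dark steel bed, top 18 mm above the table, with a fence bar and two pins. Origin: on the table under the centre of the seated plate. x points across the bed to the fence (away from the robot), y along the fence toward the pins' end (robot's left), z up; turned up to 0.3 rad from world. Bed spans x -90 to 75, y -155 to 115 mm; no stop at its ends, near side open.
- fence_mid (a point): On the guiding face of the straight steel fence bar along the bed's far long edge, level with the bed's top, at fixture x = +56, y = 0 mm. The bar runs the whole bed, its top is 20 mm above the bed. With the plate flat against it the plate's origin is at fixture x = +1 mm and the holes line up with the pins sideways.
- pin_far (a point): Foot of the pin nearer the fence, on its axis at the bed's top: fixture x = +25, y = +30 mm. Pin 10 mm across, 13 mm high above the bed, straight for 8 mm, then tapered to 5 mm across. The plate hides both pins at the start.
- pin_near (a point): Foot of the other, equal pin, on its axis at the bed's top: fixture x = -25, y = +30 mm.
- plate: Loose aluminium plate, 110 (x) by 160 (y) by 10 mm, 0.3 to 0.65 kg. Origin: centre of its underside; axes as the fixture's, turned within 0.1 rad of them. At the start tilted about 5 degrees: its -y edge rests on the bed, the rest on the pin tops. Its origin is then 22 to 42 mm short of home along -y and 8 to 16 mm along -x, clear of the fence. A bore 19 mm across at (0, -30) mm fits nothing.
- hole_far (a point): Centre, in the plate's underside, of the 14 mm through hole for the far pin: plate x = +25, y = +30 mm. When the plate is pushed along the fence in +y it drops by itself as the holes come over the pins, and the pins then stop it. It slides at a push of about 1 to 4 N.
- hole_near (a point): Centre, in the plate's underside, of the 14 mm through hole for the near pin: plate x = -25, y = +30 mm.
- bush: Bystander, loose, to be left alone: plain dark steel bush, an upright tube 42 mm across and 50 mm tall. Origin: centre of its underside.
- pinion: Bystander, loose, to be left alone: dark toothed pinion lying flat, 57 mm across and 30 mm tall. Origin: centre of its underside.
- bearing: Bystander, loose, to be left alone: ball bearing lying flat, 52 mm across and 15 mm tall. Origin: centre of its underside.
- pump: Bystander, loose, to be left alone: grey feed pump with a square foot and a side port, 66 x 92 mm and 96 mm tall. Origin: centre of its underside.
- filter: Bystander, loose, to be left alone: white filter bowl with a black cap, 59 mm across and 114 mm tall. Origin: centre of its underside.
- connector: Bystander, loose, to be left alone: cable connector lying flat, 34 x 98 x 23 mm. Origin: centre of its underside.
- small_carton: Bystander, loose, to be left alone: small brown carton, 61 x 63 x 50 mm. Origin: centre of its underside.
Things that resemble listed ones, but are neither listed nor needed, are in the scene too. There is more than one size of the plate; the job needs the larger.

How it is judged:
By the outcome, as a careful person would: the job done as asked, in the order asked, and still so for the second after the job is handed in, with the robot touching nothing.
It also fails if it takes over 45 s, if anything falls off the work surface, if the arm or the gripper's body presses on something with over 40 N, if the wrist force passes 120 N, or if a joint passes its speed limit or range.

## Working session

There is one attempt and no reset: what is moved stays moved. The work goes in short steps, Python scripts to look and compute and a tool call to move; the robot and the scene stay as the last step left them, time stands still between calls to the robot, and variables do not carry over. Pictures are saved under pics/ and viewed, at most 10 in all, crops included, and the job is handed in when it is done.

Besides the shell and the picture viewer there is one more tool, called after "Emit:" by a JSON object that holds its "api" and its "payload", one argument or row to a line. carry_out: Moves the arm, as the interface text tells. Shift numbers are shares of 0.06 m and turn numbers shares of 120 degrees, none past 1 either way. Its arguments: {"type":"object","properties":{"steps":{"type":"array"},"grip":{"type":"number"}},"required":["steps"]}

```bash
mkdir -p pics; ls; cat > h.py <<'E'
import numpy as np, cv2
from workcell import robot, capture, camera_info, ticket
def snap(n,f):
    im,d=capture(n); ci=camera_info(n); cv2.imwrite('pics/'+f+'.png',im); np.savez('pics/'+f+'.npz',im=im,d=d,K=ci['K'],eye=ci['eye'],R=ci['rotation']); return im,d,ci
def load(f): return np.load('pics/'+f+'.npz')
def ray(c,u,v):
    K=np.array(c['K']); x=np.linalg.solve(K,[u,v,1.]); return np.array(c['R'])@np.array([x[0],-x[1],-x[2]])
def onplane(c,u,v,z):
    r=ray(c,u,v); e=np.array(c['eye']); return e+r*(z-e[2])/r[2]
def dpt(c,u,v):
    d=float(c['d'][int(v),int(u)]); return np.array(c['eye'])+ray(c,u,v)*d
E
python3 - <<'E'
from h import *
for n in('scene','top'):
    im,d,ci=snap(n,n+'0'); print(n,ci)
s=robot.state();print(s['time'],s['eef_pos'],s['tool_rot'],s['gripper_width'])
E
```

```text
pics
scene {'K': array([[490.00281514,   0.        , 321.46776319],
       [  0.        , 490.00281514, 191.40148133],
       [  0.        ,   0.        ,   1.        ]]), 'eye': array([-0.30820597, -0.87321862,  1.1439345 ]), 'rotation': array([[ 6.68963803e-01,  5.37979089e-01, -5.12899532e-01],
       [-7.43294943e-01,  4.83957943e-01, -4.61841246e-01],
       [-2.39130240e-04,  6.90190705e-01,  7.23627483e-01]])}
top {'K': array([[512.70159375,   0.        , 320.60625909],
       [  0.        , 512.70159375, 205.15907569],
       [  0.        ,   0.        ,   1.        ]]), 'eye': array([ 0.34565333, -0.17744857,  1.27255044]), 'rotation': array([[ 0.02060973,  0.99297955, -0.1164768 ],
       [-0.99968453,  0.01879448, -0.01666164],
       [-0.01435555,  0.11678345,  0.99305365]])}
0.1 [0.24094712 0.52165053 0.30307741] [[-9.07762175e-01  4.19484126e-01 -9.50095119e-04]
 [ 4.19485078e-01  9.07761318e-01 -1.28802330e-03]
 [ 3.22154271e-04 -1.56776955e-03 -9.99998719e-01]] 0.08540872538139906
```

View pics/top0.png

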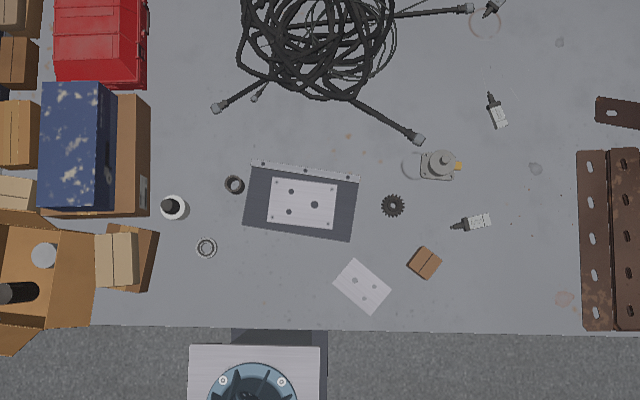

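View pics/scene0.png

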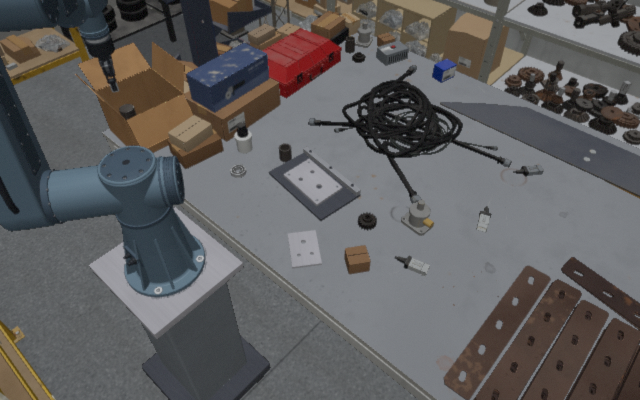

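Top view: candidates for the plate are the one on the fixture at (303,203) and a loose lookalike flat on the table at (362,286). The one on the dark bed with the fence (bar at 250-358, 160-180) is the target. Next I'll take a close crop and measurements.

```bash
python3 - <<'E'
from h import *
c=load('top0');im=c['im'];cv2.imwrite('pics/crop.png',cv2.resize(im[140:260,215:375],None,fx=5,fy=5,interpolation=cv2.INTER_CUBIC))
g=im[150:250,230:365].min(2)
m=((g>120)&(im[150:250,230:365].max(2)>175)).astype(np.uint8)
print(np.bincount(im[203,230:365].min(1)//10)) 
for uv in [(303,203),(303,235),(300,168),(290,180),(275,220),(333,228),(330,183),(265,235),(362,286)]: print(uv,dpt(c,*uv).round(4))
E
```

```text
[ 0  0  0  0  0  0  1  9 40  1  0  1  0 21  3  1 53  5]
(303, 203) [ 0.4956 -0.1136  0.0327]
(303, 235) [ 0.4189 -0.1144  0.0095]
(300, 168) [ 0.581  -0.1044  0.0382]
(290, 180) [ 0.5508 -0.0808  0.0383]
(275, 220) [ 0.4524 -0.0469  0.0353]
(333, 228) [ 0.4372 -0.1879  0.0157]
(330, 183) [ 0.5486 -0.1785  0.0175]
(265, 235) [ 0.4175 -0.0196  0.0016]
(362, 286) [ 0.2976 -0.2612  0.0064]
```

View pics/crop.png

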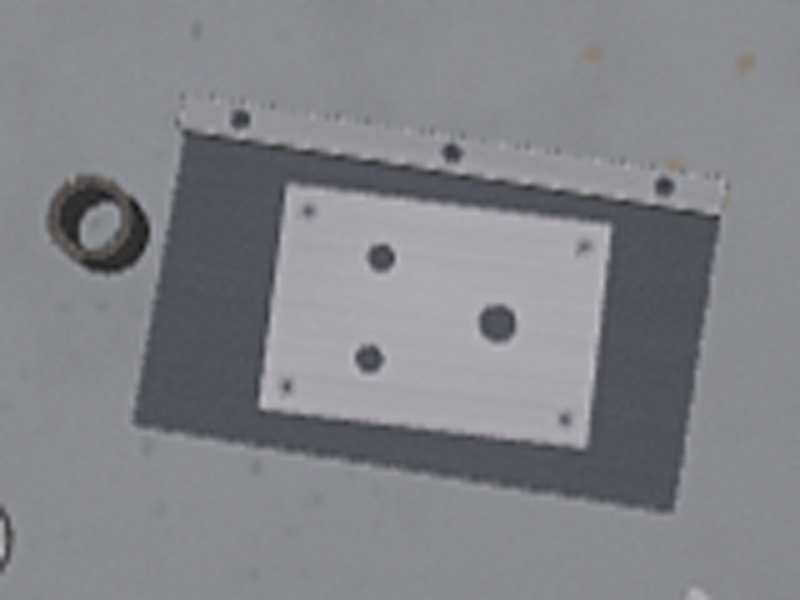

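The crop confirms the larger plate on the bed: its equal holes are at crop (381,257) and (369,358), its bore at (497,323), and the bush close to the bed's left end. Next I'll compute frames.

```bash
cat >> h.py <<'E'
def fixt(c):
    P=lambda u,v,z: onplane(c,215+(u-2)/5,140+(v-2)/5,z)
    return P
E
python3 - <<'E'
from h import *
c=load('top0');P=fixt(c)
nl,nr=P(135,424,.018)[:2],P(672,512,.018)[:2]   # fixture (-90,115),(-90,-155)
fl,fr=P(183,133,.038)[:2],P(720,213,.038)[:2]   # fence face top (56,115),(56,-155)
A=np.array([[-.09,.115],[-.09,-.155],[.056,.115],[.056,-.155]]);B=np.array([nl,nr,fl,fr])
a0,b0=A.mean(0),B.mean(0);H=(A-a0).T@(B-b0);U,S,V=np.linalg.svd(H);R=(U@V).T;t=b0-R@a0
print('fixture',t,np.degrees(np.arctan2(R[1,0],R[0,0])),'res mm',((A@R.T+t)-B)*1e3)
for n,u,v,z in [('fl',287,183,.042),('fr',610,222,.028),('nl',260,409,.042),('nr',587,448,.028),('hf',381,257,.038),('hn',369,358,.038),('bore',497,323,.033)]:
    p=P(u,v,z)[:2]; print(n,p.round(4),'fix mm',(R.T@(p-t)*1e3).round(1))
for n,u,v in[('pumpetc bush',95,215)]: print(n,(R.T@(P(u,v,.05)[:2]-t)*1e3).round(1))
s=robot.state();print(s['joints'])
E
```

```text
fixture [ 0.51384003 -0.08840456] -7.96207276694056 res mm [[-0.86472777  1.09786577]
 [-0.32942163 -1.86023173]
 [ 1.84916513  2.34743585]
 [-0.65501573 -1.58506989]]
fl [ 0.5588 -0.0369] fix mm [37.4 57.2]
fr [ 0.5447 -0.1948] fix mm [  45.3 -101.1]
nl [ 0.4481 -0.0274] fix mm [-73.6  51.3]
nr [ 0.4333 -0.1855] fix mm [ -66.3 -107.3]
hf [ 0.5238 -0.0835] fix mm [9.2 6.3]
hn [ 0.4742 -0.079 ] fix mm [-40.5   3.8]
bore [ 0.4931 -0.1405] fix mm [-13.3 -54.5]
pumpetc bush [  6.1 145.4]
[ 5.33781883e+01  1.03967283e+01  9.21265979e+01 -3.40755250e-04
  7.75683766e+01 -1.18196686e+01]
```

Emit:
{"api": "carry_out", "payload": {
  "steps": [
    {"dp": [-0.63, -0.745, 0], "twist": 0},
    {"dp": [-0.63, -0.745, 0], "twist": 0},
    {"dp": [-0.63, -0.745, 0], "twist": 0},
    {"dp": [-0.63, -0.745, 0], "twist": 0},
    {"dp": [-0.63, -0.745, 0], "twist": 0},
    {"dp": [-0.63, -0.745, 0], "twist": 0},
    {"dp": [-0.63, -0.745, 0], "twist": 0},
    {"dp": [-0.63, -0.745, 0], "twist": 0},
    {"dp": [-0.63, -0.745, 0], "twist": 0},
    {"dp": [-0.63, -0.745, 0], "twist": 0},
    {"dp": [-0.63, -0.745, 0], "twist": 0},
    {"dp": [0, 0, 0], "twist": -0.07},
    {"dp": [0, 0, 0], "twist": -0.07},
    {"dp": [0, 0, 0], "twist": 0},
    {"dp": [0, 0, 0], "twist": 0}
  ],
  "grip": -1
}}

```text
time: 1.98
eef_pos: [0.4123, -0.0986, 0.3037]
tool_rot: [[-0.99, 0.142, -0.0], [0.142, 0.99, 0.0], [0.0, 0.0, -1.0]]
contact_force: [0.9, -0.1, 0.6]
gripper_width: 0.0001
grip_force: 0.0
```

```bash
python3 - <<'E'
from h import *
s=robot.state();im,d,ci=snap('wrist','w1');print(s['time'],s['eef_pos'],s['tool_rot'],s['joints'],s['contact_force'],s['gripper_width']);print(ci)
E
```

```text
1.975 [ 0.41227666 -0.09855265  0.30374134] [[-9.89924146e-01  1.41598420e-01 -2.69342059e-04]
 [ 1.41598398e-01  9.89924181e-01  1.01817809e-04]
 [ 2.81045458e-04  6.26535034e-05 -9.99999959e-01]] [-2.95774001e+01 -1.00585588e+01  1.12557604e+02 -2.60535021e-03
  7.75172551e+01 -1.11436487e+02] [ 0.93288743 -0.09023777  0.64607562] 6.264162012492793e-05
{'K': array([[305.96063491,   0.        , 317.55198244],
       [  0.        , 305.96063491, 199.31522222],
       [  0.        ,   0.        ,   1.        ]]), 'eye': array([ 0.34170806, -0.08829869,  0.37481433]), 'rotation': array([[ 1.39490148e-01, -9.51137835e-01, -2.75462007e-01],
       [ 9.90223233e-01,  1.34172219e-01,  3.81544872e-02],
       [ 6.69172455e-04, -2.78091054e-01,  9.60554485e-01]])}
```

View pics/w1.png

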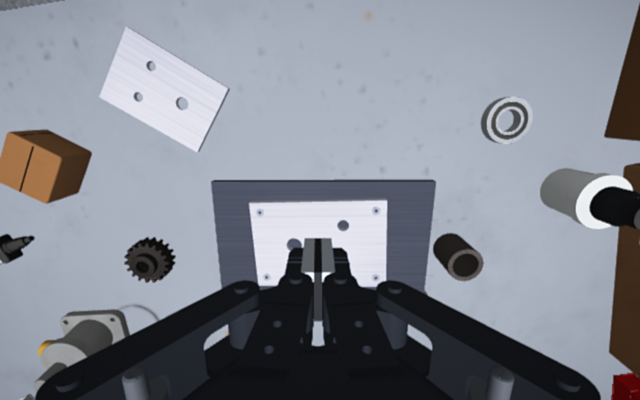

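The wrist view shows the bed's near edge at row 181 (columns 212 to 435) and the plate's near corners at (249,203) and (387,200). The shut fingertips appear at (318,240). I'll cross-check these against the top view.

```bash
python3 - <<'E'
from h import *
c=load('w1');a=np.radians(-7.96);R=np.array([[np.cos(a),-np.sin(a)],[np.sin(a),np.cos(a)]]);t=np.array([.51384,-.0884])
for n,u,v,z in[('bedL',212,181,.018),('bedR',435,181,.018),('pl-y',249,203,.028),('pl+y',387,200,.042),('bush',462,262,.05)]:
    p=onplane(c,u,v,z);print(n,p.round(4),(R.T@(p[:2]-t)*1e3).round(1),dpt(c,u+2,v+3)[2].round(4))
p=robot.state()['eef_pos'][:2];print('tcp',R.T@(p-t)*1e3)
# tip heights from depth in the picture
for v in (238,241,245,250): print(v,dpt(c,318,v).round(4),dpt(c,308,v).round(4))
# plate heights by top depth
k=load('top0')
for u,v in[(270,215),(272,190),(300,220),(330,225),(334,190)]:print(dpt(k,u,v)[2].round(4),end=' ')
E
```

```text
bedL [ 0.4039 -0.224   0.018 ] [ -90.1 -149.5] 0.0188
bedR [0.4411 0.0395 0.018 ] [-89.8 116.6] 0.001
pl-y [ 0.4343 -0.1831  0.028 ] [ -65.6 -104.8] 0.0291
pl+y [ 0.4489 -0.0237  0.042 ] [-73.2  55.1] 0.0204
bush [0.5345 0.0562 0.05  ] [  0.5 146.1] 0.0294
tcp [-99.14539812 -24.06103301]
238 [ 0.4008 -0.0963  0.2368] [ 0.4001 -0.1011  0.2366]
241 [ 0.4008 -0.0963  0.2402] [ 0.4    -0.101   0.2405]
245 [ 0.4002 -0.0962  0.2461] [ 0.4001 -0.1009  0.2449]
250 [ 0.401  -0.0964  0.2497] [ 0.4001 -0.1007  0.2503]
0.0443 0.0475 0.0324 0.0263 0.0294
```

Emit:
{"api": "carry_out", "payload": {
  "steps": [
    {"dp": [0, 0, 0.9], "twist": 0},
    {"dp": [0, 0, 0.9], "twist": 0},
    {"dp": [0, 0, 0.9], "twist": 0},
    {"dp": [0, 0, 0.5], "twist": 0},
    {"dp": [0, 0, 0.25], "twist": 0},
    {"dp": [0, 0, 0], "twist": 0},
    {"dp": [-0.12, 0, 0], "twist": 0},
    {"dp": [-0.12, 0, 0], "twist": 0},
    {"dp": [-0.04, 0, 0], "twist": 0},
    {"dp": [-0.04, 0, 0], "twist": 0},
    {"dp": [-0.04, 0, 0], "twist": 0},
    {"dp": [-0.04, 0, 0], "twist": 0}
  ]
}}

```text
time: 3.52
eef_pos: [0.4356, -0.1017, 0.0966]
tool_rot: [[-0.99, 0.139, -0.001], [0.139, 0.99, 0.001], [0.002, 0.001, -1.0]]
contact_force: [-4.4, 1.4, 3.4]
gripper_width: -0.0001
grip_force: 2.4
```

Emit:
{"api": "carry_out", "payload": {
  "steps": [
    {"dp": [-0.035, 0, 0], "twist": 0},
    {"dp": [-0.035, 0, 0], "twist": 0},
    {"dp": [-0.035, 0, 0], "twist": 0},
    {"dp": [0, 0, 0], "twist": 0}
  ]
}}

```text
time: 4.03
eef_pos: [0.4428, -0.1031, 0.0968]
tool_rot: [[-0.99, 0.139, 0.001], [0.139, 0.99, -0.0], [-0.001, -0.0, -1.0]]
contact_force: [-1.7, 0.5, -1.5]
gripper_width: -0.0
grip_force: 0.7
```

```bash
python3 - <<'E'
from h import *
im,d,ci=snap('top','t2')
print(robot.state()['contact_force'])
cv2.imwrite('pics/crop2.png',cv2.resize(im[140:260,215:375],None,fx=5,fy=5,interpolation=cv2.INTER_CUBIC))
E
```

```text
[-1.1693754   1.25400259 -1.16287627]
```

View pics/crop2.png

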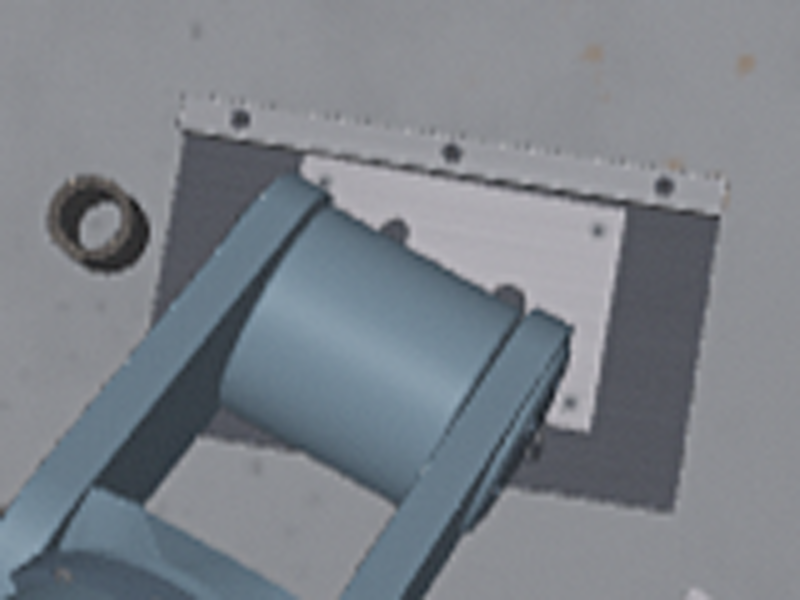

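The plate is now almost parallel to the fence (far edge (302,155) to (627,208)), with a gap of about 2-3 mm. I'll close it gently.

Emit:
{"api": "carry_out", "payload": {
  "steps": [
    {"dp": [-0.02, 0, 0], "twist": 0},
    {"dp": [-0.02, 0, 0], "twist": 0},
    {"dp": [0, 0, 0], "twist": 0}
  ]
}}

```text
time: 4.45
eef_pos: [0.4449, -0.1033, 0.0969]
tool_rot: [[-0.99, 0.139, 0.0], [0.139, 0.99, -0.0], [-0.0, -0.0, -1.0]]
contact_force: [-2.8, -0.6, 0.1]
gripper_width: 0.0003
grip_force: 1.3
```

Emit:
{"api": "carry_out", "payload": {
  "steps": [
    {"dp": [-0.02, 0, 0], "twist": 0},
    {"dp": [0, 0, 0], "twist": 0}
  ]
}}

```text
time: 4.7
eef_pos: [0.446, -0.1035, 0.0969]
tool_rot: [[-0.99, 0.139, -0.0], [0.139, 0.99, -0.0], [0.0, -0.0, -1.0]]
contact_force: [-3.2, 0.5, -0.5]
gripper_width: 0.0001
grip_force: 1.5
```

Emit:
{"api": "carry_out", "payload": {
  "steps": [
    {"dp": [-0.015, 0, 0], "twist": 0},
    {"dp": [0, 0, 0], "twist": 0}
  ]
}}

```text
time: 4.95
eef_pos: [0.4462, -0.1035, 0.0967]
tool_rot: [[-0.99, 0.139, -0.002], [0.139, 0.99, 0.0], [0.002, 0.0, -1.0]]
contact_force: [-6.3, 0.3, 2.4]
gripper_width: -0.0001
grip_force: 3.2
```

Emit:
{"api": "carry_out", "payload": {
  "steps": [
    {"dp": [0.15, 0, 0], "twist": 0},
    {"dp": [0.15, 0, 0], "twist": 0},
    {"dp": [0, 0, -0.5], "twist": 0},
    {"dp": [0, 0, -0.5], "twist": 0},
    {"dp": [0, -0.9, 0], "twist": 0},
    {"dp": [-0.4, -0.9, 0], "twist": 0},
    {"dp": [-0.5, 0, 0], "twist": 0},
    {"dp": [-0.48, 0, 0], "twist": 0},
    {"dp": [0, 0, 0.4], "twist": 0},
    {"dp": [0, 0, 0.4], "twist": 0},
    {"dp": [0, 0, 0.22], "twist": 0},
    {"dp": [0, 0, 0], "twist": 0},
    {"dp": [0, 0, 0], "twist": 0}
  ]
}}

```text
time: 6.58
eef_pos: [0.4965, -0.22, 0.0966]
tool_rot: [[-0.99, 0.139, 0.001], [0.139, 0.99, -0.001], [-0.001, -0.001, -1.0]]
contact_force: [-0.4, 0.2, -0.8]
gripper_width: 0.0004
grip_force: 0.0
```

```bash
python3 - <<'E'
from h import *
a=np.radians(-7.96);R=np.array([[np.cos(a),-np.sin(a)],[np.sin(a),np.cos(a)]]);t=np.array([.51384,-.0884])
print(R.T@(robot.state()['eef_pos'][:2]-t)*1e3)
im,d,ci=snap('wrist','w3')
cv2.imwrite('pics/w3.png',im)
E
```

```text
[   1.0089185  -132.69106358]
```

View pics/w3.png

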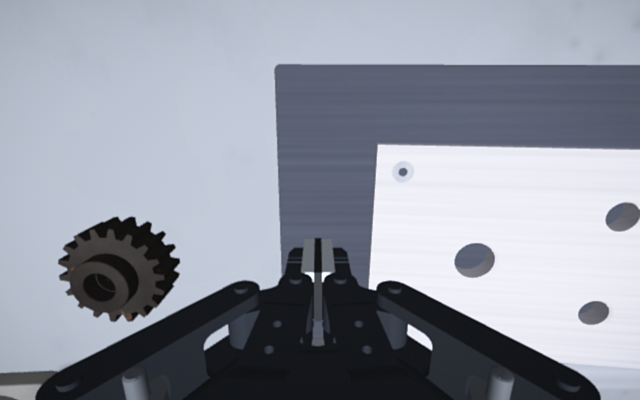

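The wrist view shows the fingertips at (318,240), left of the plate's -y edge (column 372 or so, corner at (377,145)), and the pinion clear of the tool. Now I'll lower slightly and push along +y.

Emit:
{"api": "carry_out", "payload": {
  "steps": [
    {"dp": [0, 0, 0.03], "twist": 0},
    {"dp": [0, 0.08, 0], "twist": 0},
    {"dp": [0, 0.05, 0], "twist": 0},
    {"dp": [0, 0.05, 0], "twist": 0},
    {"dp": [0, 0.05, 0], "twist": 0},
    {"dp": [0, 0.04, 0], "twist": 0},
    {"dp": [0, 0.04, 0], "twist": 0}
  ]
}}

```text
time: 7.5
eef_pos: [0.4989, -0.2015, 0.0943]
tool_rot: [[-0.99, 0.139, 0.001], [0.139, 0.99, -0.001], [-0.001, -0.001, -1.0]]
contact_force: [-1.7, -2.0, 2.6]
gripper_width: -0.0003
grip_force: 1.5
```

Emit:
{"api": "carry_out", "payload": {
  "steps": [
    {"dp": [0, 0.04, 0], "twist": 0},
    {"dp": [0, 0.04, 0], "twist": 0},
    {"dp": [0, 0.04, 0], "twist": 0},
    {"dp": [0, 0.04, 0], "twist": 0}
  ]
}}

```text
time: 8.0
eef_pos: [0.5004, -0.1925, 0.0944]
tool_rot: [[-0.99, 0.139, 0.001], [0.139, 0.99, -0.002], [-0.001, -0.002, -1.0]]
contact_force: [-1.1, -5.1, 3.1]
gripper_width: -0.0001
grip_force: 3.3
```

Emit:
{"api": "carry_out", "payload": {
  "steps": [
    {"dp": [0, 0.04, 0], "twist": 0},
    {"dp": [0, 0.04, 0], "twist": 0},
    {"dp": [0, 0.04, 0], "twist": 0},
    {"dp": [0, 0, 0], "twist": 0}
  ]
}}

```text
time: 8.5
eef_pos: [0.5014, -0.1851, 0.0944]
tool_rot: [[-0.99, 0.139, 0.001], [0.139, 0.99, -0.001], [-0.001, -0.001, -1.0]]
contact_force: [-0.4, -5.3, 3.8]
gripper_width: 0.0001
grip_force: 3.4
```

```bash
python3 - <<'E'
from h import *
im,d,ci=snap('wrist','w4')
cv2.imwrite('pics/w4.png',im)
im,d,ci=snap('scene','s4')
E
```

```text
(no output)
```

View pics/w4.png

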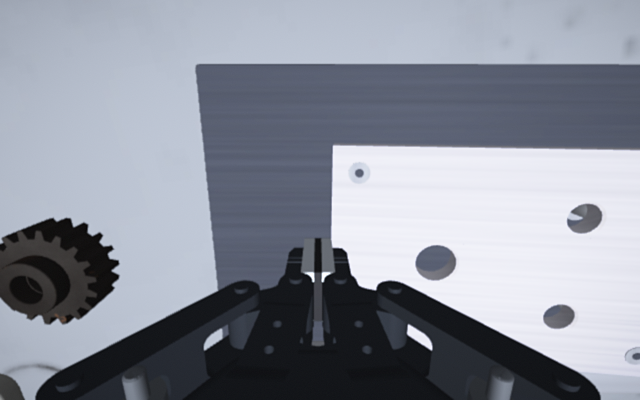

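The finger touches the -y edge (column 332), and bright pin metal shows at the left rim of the near hole (573,215). I'll measure the remaining travel.

```bash
python3 - <<'E'
from h import *
c=load('w4');a=np.radians(-7.96);R=np.array([[np.cos(a),-np.sin(a)],[np.sin(a),np.cos(a)]]);t=np.array([.51384,-.0884])
for n,u,v,z in[('corner',332,145,.028),('edge2',332,225,.028),('bed',197,65,.018),('hn',584,218,.039),('hf',559,316,.039),('bore',436,262,.033)]:
    p=onplane(c,u,v,z);print(n,(R.T@(p[:2]-t)*1e3).round(1))
print(R.T@(robot.state()['eef_pos'][:2]-t)*1e3)
E
```

```text
corner [-55.6 -90.8]
edge2 [-17.7 -90.2]
bed [ -89.7 -150.8]
hn [-25.3  19.4]
hf [25.  19.6]
bore [ -0.7 -40.4]
[  1.0442517 -97.4312934]
```

Emit:
{"api": "carry_out", "payload": {
  "steps": [
    {"dp": [0, 0.04, 0], "twist": 0},
    {"dp": [0, 0.04, 0], "twist": 0},
    {"dp": [0, 0.03, 0], "twist": 0},
    {"dp": [0, 0, 0], "twist": 0}
  ]
}}

```text
time: 9.1
eef_pos: [0.5022, -0.1784, 0.0943]
tool_rot: [[-0.99, 0.139, 0.001], [0.139, 0.99, -0.001], [-0.001, -0.001, -1.0]]
contact_force: [-0.1, -5.0, 5.1]
gripper_width: 0.0003
grip_force: 3.9
```

Emit:
{"api": "carry_out", "payload": {
  "steps": [
    {"dp": [0, 0.02, 0], "twist": 0},
    {"dp": [0, 0.02, 0], "twist": 0},
    {"dp": [0, 0, 0], "twist": 0}
  ]
}}

```text
time: 9.48
eef_pos: [0.5025, -0.1747, 0.0941]
tool_rot: [[-0.99, 0.14, 0.001], [0.14, 0.99, 0.002], [-0.0, 0.002, -1.0]]
contact_force: [2.6, 2.7, 6.4]
gripper_width: -0.0001
grip_force: 3.1
```

The push force vanished, so the plate probably dropped. I'll check.

```bash
python3 - <<'E'
from h import *
im,d,ci=snap('wrist','w5')
cv2.imwrite('pics/w5.png',im)
c=load('w5')
for u,v in[(350,200),(420,220),(500,200),(600,170),(630,170),(240,100)]:print((u,v),dpt(c,u,v).round(4))
E
```

```text
(350, 200) [ 0.4734 -0.1548  0.029 ]
(420, 220) [ 0.4872 -0.1235  0.0306]
(500, 200) [ 0.4819 -0.0876  0.032 ]
(600, 170) [ 0.4735 -0.0458  0.0339]
(630, 170) [ 0.4753 -0.0329  0.034 ]
(240, 100) [ 0.4225 -0.1982  0.0197]
```

View pics/w5.png

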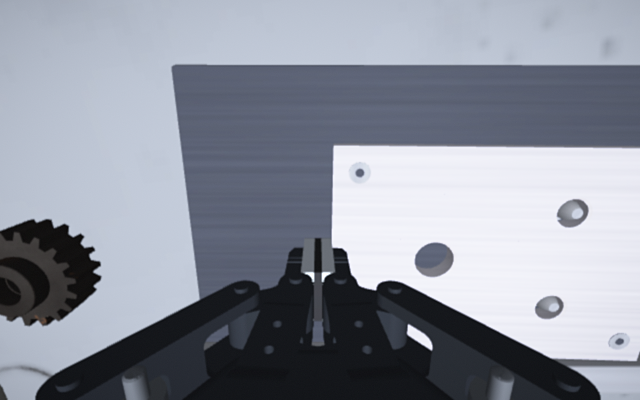

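Both pins are visible in the holes (574,213) and (549,307), but the plate is still tilted about 2° and needs a bit more +y.

Emit:
{"api": "carry_out", "payload": {
  "steps": [
    {"dp": [0, 0.02, 0], "twist": 0},
    {"dp": [0, 0.01, 0], "twist": 0},
    {"dp": [0, 0, 0], "twist": 0}
  ]
}}

```text
time: 9.9
eef_pos: [0.5026, -0.1739, 0.0941]
tool_rot: [[-0.99, 0.139, 0.0], [0.139, 0.99, -0.0], [-0.001, -0.0, -1.0]]
contact_force: [-0.0, -4.1, 5.7]
gripper_width: 0.0001
grip_force: 4.9
```

```bash
python3 - <<'E'
from h import *
snap('wrist','w6');c=load('w6')
for u,v in[(350,200),(420,220),(500,200),(600,170),(630,170),(240,100)]:print((u,v),dpt(c,u,v).round(4))
E
```

```text
(350, 200) [ 0.4735 -0.1544  0.0289]
(420, 220) [ 0.4885 -0.1222  0.0274]
(500, 200) [ 0.483  -0.0855  0.029 ]
(600, 170) [ 0.4752 -0.0406  0.0283]
(630, 170) [ 0.477  -0.0275  0.0287]
(240, 100) [ 0.4225 -0.1981  0.0187]
```

The plate now reads flat, with its top at 28-29 mm everywhere. I'll back off, raise and verify.

Emit:
{"api": "carry_out", "payload": {
  "steps": [
    {"dp": [0, -0.15, 0], "twist": 0},
    {"dp": [0, -0.25, 0], "twist": 0},
    {"dp": [0, 0, -0.5], "twist": 0},
    {"dp": [0, 0, -0.9], "twist": 0},
    {"dp": [0, 0, -0.9], "twist": 0},
    {"dp": [0.9, 0, -0.4], "twist": 0},
    {"dp": [0.9, 0, 0], "twist": 0},
    {"dp": [0.9, 0, 0], "twist": 0},
    {"dp": [0, 0, 0], "twist": 0},
    {"dp": [0, 0, 0], "twist": 0}
  ]
}}

```text
time: 11.2
eef_pos: [0.3388, -0.1755, 0.256]
tool_rot: [[-0.99, 0.14, 0.001], [0.14, 0.99, -0.0], [-0.001, -0.0, -1.0]]
contact_force: [0.2, 0.1, 0.3]
gripper_width: 0.0001
grip_force: 0.0
```

```bash
python3 - <<'E'
from h import *
im,d,ci=snap('top','t7');c=load('t7')
cv2.imwrite('pics/crop7.png',cv2.resize(im[130:260,170:400],None,fx=3.4,fy=3.4,interpolation=cv2.INTER_CUBIC))
for u,v in[(272,188),(272,210),(320,190),(320,215),(300,205)]:print((u,v),dpt(c,u,v).round(4))
snap('wrist','w7')
E
```

```text
(272, 188) [ 0.5319 -0.0362  0.0276]
(272, 210) [ 0.4779 -0.0375  0.0234]
(320, 190) [ 0.5294 -0.1543  0.0254]
(320, 215) [ 0.4675 -0.1556  0.0273]
(300, 205) [ 0.4912 -0.1061  0.027 ]
```

View pics/crop7.png

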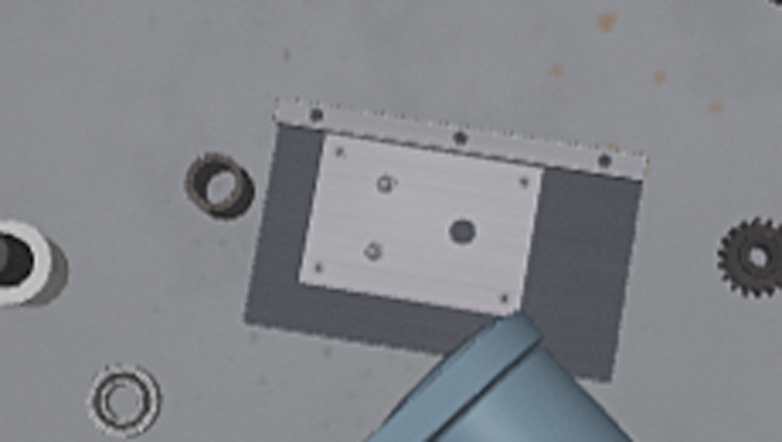

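The plate lies flat against the fence with the pins showing in both holes, (386,184) and (373,251). The bystanders are undisturbed and the robot is clear, so I'll hand in.

```bash
python3 -c "
from workcell import ticket
print(ticket.close_job())"
```

```text
the job is handed in; nothing more can be done
None
```

The larger plate was pushed against the fence and along it until both holes dropped over the pins. It lies flat on the bed, the bystanders near it in the last top view stand where they were, and I handed the job in with the robot clear at about 11 s; no verdict was shown.

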